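# Index the vial slide by one turn of the hand wheel

### The arm

A 6-joint arm with a two-finger parallel gripper is mounted at the origin on a cart in front of the work surface, level with it; the furniture and walls round the work are solid. World frame = base frame: x ahead of the robot, y to its left, z up, the work surface at z = 0. Lengths are in mm, angles in rad, forces in N, time in s.
With the tool pointing down it reaches from about 250 to 775 mm from the base axis. Payload 4 kg.
Tool frame: the origin (TCP) lies between the finger pads; the fingertips stand 25 mm ahead of it and the grasp point (between the pads) lies 6 mm ahead of it; z points along the fingers, y is the line along which they close (so a half turn about z gives the same grasp; the last joint's range is limited). The gripper opens to 94 mm and grips with 3 to 60 N. Pads are 16 mm wide; open, the fingers measure 119 mm over their backs; the gripper's body (75 mm by 177 mm) begins 78 mm behind the grasp point.
Start: joints at [1.143, 0.087, 1.371, -0, 1.684, -0.103], TCP at [175.525, 521.257, 230.506] pointing down, gripper open.
Joint ranges: [-3.1, 3.1], [-0.76, 2.03], [0.27, 2.55], [-1.08, 4.22], [0.17, 2.65], [-2.57, 2.57]. Speed limits (rad/s): [2.79, 2.79, 3.14, 3.14, 3.14, 3.14].

### API

Orientations are given as a unit quaternion [w, x, y, z].
In Python, from workcell import arm gives the robot as it stands. The module is installed in compiled form; this text tells all that it offers. Calls block until the motion is done:
- arm.goto(position, orientation): joint-space move of the TCP to a pose.
- arm.servo_line(position, rot=None, v=150, f_stop=None): straight line of the TCP; rot=None keeps the orientation; v is the mean speed in mm/s. With f_stop (N) it stops when the force on the tool has changed by that much, and returns True; else False.
- arm.movej(angles): joint-space move.
- arm.move_gripper(opening): finger opening in mm; the grip force is fixed at half the most; returns when the fingers have stopped.
- arm.dwell(seconds).
- arm.inverse_kinematics(position, orientation): joint angles nearest the present ones, or None.
- arm.read_state(): the state.
- arm.read_camera(name): name is "scene" or "side" or "wrist"; returns a dict with "frame" (400x640x3 uint8, red, green, blue), "depth" (400x640 float32, mm along the optical axis (not along the pixel's ray), 0 where there is no reading), "intrinsics" (3x3 intrinsics, pixels), "distortion" ([k1, k2, p1, p2, k3] as OpenCV has them; the pictures are not rectified), "R" (3x3) and "t" (3): a world point X has camera coordinates R X + t; the wrist camera has in their place "T_tool_cam" (4x4, takes a point from camera to tool coordinates, whose origin is the TCP and whose axes are the flange's). Camera axes: x right, y down, z forward; pixel columns grow to the right and rows downward; lengths in mm; the calibration is good to about 2 mm. A picture is of the moment at which its call begins: read the wrist's pose just before it.
A pose or a line that the arm cannot do raises arm.IKError and nothing moves.
- arm.close_job(): hands the job in; it is judged then, once.
The state is a dict: "time_s": time; "q": joint angles; "joint_vel": joint speeds; "joint_efforts": joint torques, N m; "tool_pos": TCP position; "tool_rot": TCP orientation; "force": force on the tool from outside, world axes, zero at the start; "wrist_torque": the same for the moment, N m; "gripper_width": finger opening in mm; "grip_force": force on a finger pad.
Only numpy, scipy, OpenCV 4.12 (cv2) and the standard library are available. Lean on these libraries where they do the work, as an engineer would, in place of code of your own. Each camera call takes 0.05 s, during which the arm holds its last target. There are 200 camera calls.

### The job

Bring the red-capped vial in the sliding carriage under the reader head: with closed or open fingers, push the hand wheel round by its black upright handle, clockwise as seen from above, through exactly one full turn, so that the handle stands at the red pointer again, then draw the hand away. Only push the handle, gently, with the fingers: do not pinch it, and do not touch the sliding carriage or the vials in it, or disturb the other things on the bench.

Things in the scene. Friction and masses are not known exactly. Their poses are not given: they have to be found in the camera images.
- wheel (a joint): Angle of the hand wheel in rad: 0 at the start, grows clockwise as seen from above, one full turn is 6.28. Upright axis; dark steel rim of 62 mm mean radius, 14 mm thick, its top 75 mm above the bench, three spokes. Turning it takes about 1.5 N at the handle (light friction, it stays where it is left and does not coast). It does not stop by itself at one turn. A full turn drives the carriage 30 mm.
- handle_mid (a point): Middle of the wheel's handle grip, 99 mm above the bench, 62 mm from the wheel's axis: an upright black round handle standing on the rim over one spoke, 22 mm in diameter at this height, reaching from 79 mm to 116 mm above the bench. At the start it stands at the red pointer (in line with it as seen from the axis), in any direction from the axis.
- handle: The same handle; it spins loosely on its own upright pin. Origin on the pin at the foot of the handle, 73 mm above the bench.
- pointer (a point): Top of the red index pointer, 84 mm from the wheel's axis and 64 mm above the bench, just outside and below the rim; it does not turn. The finish is with the handle in line with it again.
- stand: Grey column that carries the wheel, fixed. Origin on the bench, on the wheel's axis; the pointer lies along its -x, so its yaw gives the handle's direction at the start.
- base: Fixed base of the indexing slide. Origin on the bench, on the wheel's axis. The slide's bed (66 x 250 mm) lies along its y, centred 165 mm along its +x; a reader head on a post stands over it, up to 138 mm high. Nothing but the wheel, its handle and the pointer rises above 50 mm within 130 mm of the axis, apart from loose things.
- reader (a point): Sensor face of the black reader head, over the place of the vial being read, 103 mm above the bench.
- carriage: Sliding carriage, 56 x 96 mm, with a white three-pocket rack for the vials, driven along the base's +y by the wheel. Origin 20 mm above the bench under the first (blue-capped) vial's pocket; pockets 30 mm apart along -y. Not to be touched.
- vial_blue: Vial with blue cap, 25 mm in diameter, 56 mm tall, loose in the first pocket; under the reader at the start. Origin at its foot.
- vial_red: Same with red cap, second pocket; under the reader at the finish.
- vial_black: Same with black cap, third pocket.
- loupe: Black loupe, 32 mm across, 21 mm high, loose on the bench, to be left alone.
- puck: Black round puck, 44 mm across, 50 mm high, loose on the bench, to be left alone.
- battery_cap: Black battery cap, 57x76x39 mm, loose on the bench, to be left alone.
- marker: Marker pen with white barrel and blue cap, 130 mm long, loose on the bench, to be left alone.
- driver_blue: Screwdriver with blue handle, 171 mm long, loose on the bench, to be left alone.
- multimeter: Yellow multimeter, 144x74x39 mm, loose on the bench, to be left alone.

How it is judged (in metres and radians):
On the way:
1. the fingers are pushing the handle past the far side of the wheel (between about 110 and 260 degrees of turn) (value of joint wheel between 1.9 and 4.5 rad and contact force between the fingers and handle above 0.3 N), for 0.1 s.
At the end, for the whole second after the job is handed in: The wheel is at rest one full turn clockwise from its start, within 0.2 rad (the handle within about 12 mm of its place at the pointer); the red-capped vial stands within 5 mm of the reader's centre line; all three vials stand upright in their pockets (value of joint wheel between 6.0832 and 6.4832 rad and velocity of joint wheel between -0.05 and 0.05 rad/s and horizontal distance between vial_red and reader below 0.005 m and angle between each of vial_blue, vial_red, vial_black's own z axis and vertical below 0.1 rad and horizontal distance between vial_blue and carriage below 0.005 m and horizontal distance between vial_red and carriage below 0.035 m and horizontal distance between vial_black and carriage below 0.065 m and z of each of vial_blue, vial_red, vial_black in the frame of carriage below 0.018 m); the robot touches nothing.
It fails at once if the wheel is turned the wrong way by more than 0.4 rad, or run more than 0.7 rad past one turn (value of joint wheel below -0.4 rad or value of joint wheel above 6.9832 rad).
It fails at once if the handle is pinched or forced: the fingers press on it with more than 25 N (contact force between the fingers and handle above 25 N).
It fails at once if the robot touches the carriage or a vial (contact force between any of the arm, the fingers and vial_blue above 0.5 N or contact force between any of the arm, the fingers and vial_red above 0.5 N or contact force between any of the arm, the fingers and vial_black above 0.5 N or contact force between any of the arm, the fingers and carriage above 0.5 N).
It fails at once if a vial is lifted or tipped (z of any of vial_blue, vial_red, vial_black in the frame of carriage above 0.025 m or angle between any of vial_blue, vial_red, vial_black's own z axis and vertical above 0.3 rad).
It fails at once if a loose thing on the bench is moved more than 15 mm (distance of any of loupe, puck, battery_cap, marker, driver_blue, multimeter from where it was at the start of the episode above 0.015 m).
It also fails if it takes over 54 s, if anything falls off the work surface, if the arm or the gripper's body presses on something with over 40 N, if the wrist force passes 120 N, or if a joint passes its speed limit or range.

## Working session

There is one attempt and no reset: what is moved stays moved. The work goes in short steps, each a Python script; the robot and the scene stay as the last script left them, time stands still between calls to the robot, and variables do not carry over. Pictures are saved under pics/ and viewed, at most 10 in all, crops included, and the job is handed in when it is done.

```bash
mkdir -p pics; python3 - <<'E'
from workcell import arm
import cv2,numpy as np,pickle
for n in("scene","side"):
    c=arm.read_camera(n); pickle.dump(c,open(n+".pkl","wb"))
    cv2.imwrite(f"pics/{n}0.png",c["frame"][:,:,::-1]); print(n,c["intrinsics"],c["distortion"],-c["R"].T@c["t"])
s=arm.read_state();print(s["time_s"],s["tool_rot"],s["force"])
E
```

```text
scene [[410.91129914   0.         326.20462731]
 [  0.         410.91129914 193.87357398]
 [  0.           0.           1.        ]] [-0.09425405  0.          0.          0.          0.        ] [  91.42547692 -617.62993281  800.17943613]
side [[428.08566407   0.         325.07852563]
 [  0.         428.08566407 195.6379135 ]
 [  0.           0.           1.        ]] [-0.05080967  0.          0.          0.          0.        ] [ 44.46597307 944.83618283 548.12121579]
0.1 [-2.59700307e-04  1.61690591e-01  9.86840989e-01 -9.72985679e-04] [-0.17189191  0.34404711  0.29731524]
```

View pics/scene0.png

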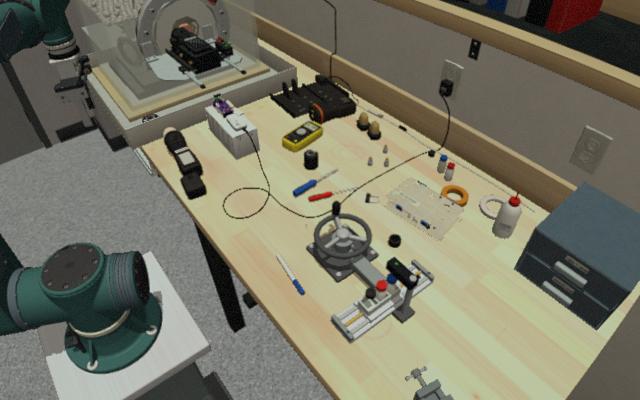

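View pics/side0.png

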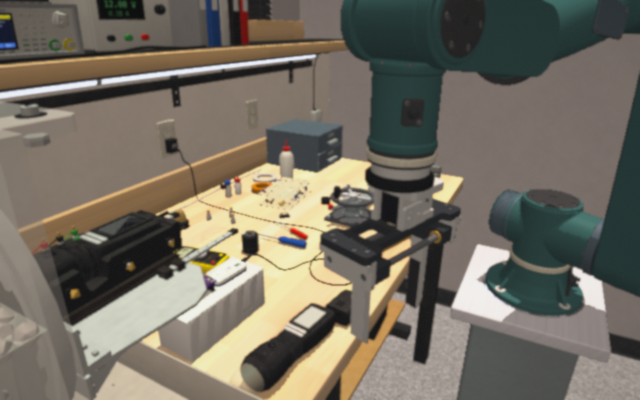

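The scene view shows the wheel around px (342,240) with its black handle at (336,210). The slide with the vials is at (385,290), and the loupe is at (395,240). Next I'll measure the wheel from scene depth.

```bash
cat >h.py <<'E'
import cv2,numpy as np
def cloud(c):
    h,w=c["depth"].shape; u,v=np.meshgrid(np.arange(w),np.arange(h))
    n=cv2.undistortPoints(np.stack([u,v],-1).reshape(-1,1,2).astype(np.float32),c["intrinsics"],c["distortion"]).reshape(h,w,2)
    X=np.dstack([n,np.ones((h,w))])*c["depth"][...,None]
    return (X-c["t"])@c["R"]
E
python3 - <<'E'
import pickle,cv2,numpy as np
from h import cloud
from scipy.optimize import least_squares
c=pickle.load(open("scene.pkl","rb"));P=cloud(c)
for p in [(342,242),(336,206),(336,212),(395,240),(311,159),(381,286),(290,275),(405,270)]: print(p,P[p[1],p[0]].round(1))
sub=np.zeros((400,640),bool);sub[195:280,300:380]=1
m=sub&(abs(P[...,2]-72)<6);Q=P[m]; 
r=least_squares(lambda x:np.hypot(Q[:,0]-x[0],Q[:,1]-x[1])-62,Q[:,:2].mean(0),loss="soft_l1",f_scale=4).x
d=np.hypot(*(Q[:,:2]-r).T);print("axis",r,len(Q),np.median(abs(d-62)),np.median(Q[:,2]))
H=P[sub&(P[...,2]>85)&(P[...,2]<125)];print("handle",len(H),np.median(H,0),H[:,2].max())
f=c["frame"].astype(int);red=(f[...,0]>110)&(f[...,1]<70)&(f[...,2]<70)
ys,xs=np.where(red&sub);print("red",list(zip(xs,ys))[:20],P[red&sub].round(0)[:10])
cv2.imwrite("pics/crop0.png",cv2.resize(c["frame"][150:350,260:460,::-1],(600,600),interpolation=cv2.INTER_CUBIC))
E
```

```text
(342, 242) [ 508.7 -158.5   58.9]
(336, 206) [538.7 -99.1 112.8]
(336, 212) [ 537.4 -101.2   94.9]
(395, 240) [ 637.1 -212.    19.7]
(311, 159) [653.2 151.4  41.3]
(381, 286) [ 480.3 -314.6   84.7]
(290, 275) [ 377.2 -129.    11. ]
(405, 270) [ 517.1 -338.5  133.5]
axis [ 517.39166774 -149.65232596] 1087 3.9549377659071325 73.51398881212522
handle 109 [541.43700769 -96.29433248 107.88067418] 117.56958214367863
red [(np.int64(315), np.int64(195)), (np.int64(316), np.int64(195)), (np.int64(317), np.int64(195)), (np.int64(318), np.int64(195)), (np.int64(319), np.int64(195)), (np.int64(320), np.int64(195)), (np.int64(321), np.int64(195)), (np.int64(322), np.int64(195)), (np.int64(323), np.int64(195)), (np.int64(324), np.int64(195)), (np.int64(325), np.int64(195)), (np.int64(326), np.int64(195)), (np.int64(327), np.int64(195)), (np.int64(328), np.int64(195)), (np.int64(329), np.int64(195)), (np.int64(330), np.int64(195)), (np.int64(312), np.int64(196)), (np.int64(313), np.int64(196)), (np.int64(314), np.int64(196)), (np.int64(315), np.int64(196))] [[584.  44.  16.]
 [585.  39.  19.]
 [589.  41.  15.]
 [592.  40.  14.]
 [593.  36.  16.]
 [595.  35.  15.]
 [595.  30.  20.]
 [601.  33.  13.]
 [604.  33.  11.]
 [605.  30.  13.]]
```

View pics/crop0.png

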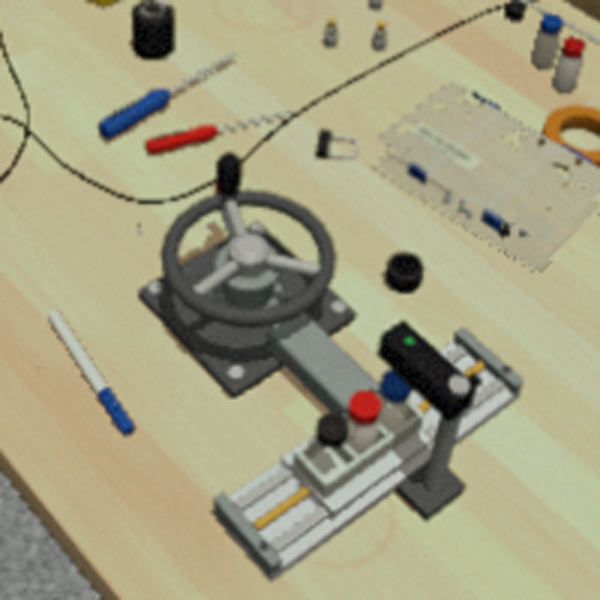

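The crop shows the wheel hub at about px (343,233) and the handle at (336,206), pointing away from the slide. The pointer is hidden behind the handle. I'll refine the axis with a wrist view from above.

```bash
python3 - <<'E'
from workcell import arm
import numpy as np,cv2,pickle
def q(psi): return [0,np.cos(psi/2),np.sin(psi/2),0]
for d in range(-180,180,30):
    print(d,[None if (j:=arm.inverse_kinematics([517+62*np.cos(a),-150+62*np.sin(a),113],q(np.radians(d)))) is None else np.round(j,2)[[0,5]] for a in (0,1.57,3.14,4.71)])
arm.move_gripper(0)
for d in (66,156,-24,-114):
    if arm.inverse_kinematics([517,-150,330],q(np.radians(d))) is not None: break
print(d)
arm.goto([517,-150,330],q(np.radians(d)));arm.dwell(.3)
s=arm.read_state();c=arm.read_camera("wrist");pickle.dump((s,c),open("w1.pkl","wb"))
cv2.imwrite("pics/w1.png",c["frame"][:,:,::-1]);print(s["time_s"],s["tool_pos"],s["gripper_width"],s["force"],c["T_tool_cam"].round(2))
E
```

```text
-180 [array([-0.35, -1.92]), array([-0.28, -1.85]), array([-0.44, -2.01]), array([-0.49, -2.06])]
-150 [array([-0.35, -2.44]), array([-0.28, -2.37]), array([-0.44, -2.53]), None]
-120 [None, None, None, None]
-90 [None, None, None, None]
-60 [array([-0.35,  2.27]), array([-0.28,  2.34]), array([-0.44,  2.18]), array([-0.49,  2.13])]
-30 [array([-0.35,  1.75]), array([-0.28,  1.82]), array([-0.44,  1.66]), array([-0.49,  1.6 ])]
0 [array([-0.35,  1.22]), array([-0.28,  1.29]), array([-0.44,  1.13]), array([-0.49,  1.08])]
30 [array([-0.35,  0.7 ]), array([-0.28,  0.77]), array([-0.44,  0.61]), array([-0.49,  0.56])]
60 [array([-0.35,  0.18]), array([-0.28,  0.25]), array([-0.44,  0.09]), array([-0.49,  0.03])]
90 [array([-0.35, -0.35]), array([-0.28, -0.28]), array([-0.44, -0.44]), array([-0.49, -0.49])]
120 [array([-0.35, -0.87]), array([-0.28, -0.8 ]), array([-0.44, -0.96]), array([-0.49, -1.01])]
150 [array([-0.35, -1.4 ]), array([-0.28, -1.32]), array([-0.44, -1.48]), array([-0.49, -1.54])]
66
4.5 [ 517.09179835 -149.64745823  329.98408284] 0.8064805451490085 [ 0.33737664 -0.00932279  0.32117074] [[   0.     -0.96   -0.28   79.49]
 [   1.      0.     -0.      0.53]
 [   0.     -0.28    0.96 -153.98]
 [   0.      0.      0.      1.  ]]
```

View pics/w1.png

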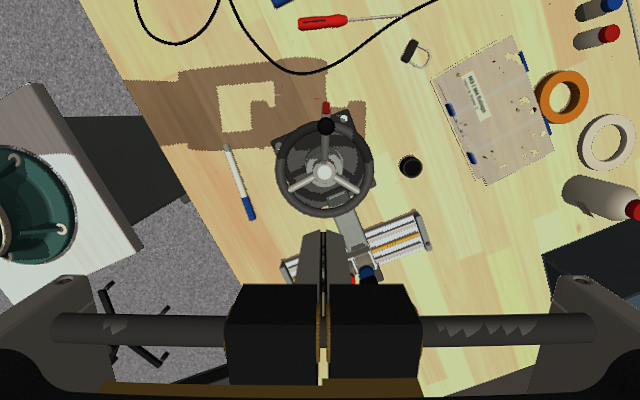

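The wrist view shows the hub at (324,172), the handle top at (326,126) and the red pointer at (326,106). I'll cast rays onto their planes.

```bash
cat >>h.py <<'E'
from scipy.spatial.transform import Rotation as Ro
def ray(s,c,px,z):
    w,x,y,k=s["tool_rot"];R=Ro.from_quat([x,y,k,w]).as_matrix();T=c["T_tool_cam"]
    n=cv2.undistortPoints(np.array(px,np.float32).reshape(-1,1,2),c["intrinsics"],c["distortion"]).reshape(-1,2)
    d=np.c_[n,np.ones(len(n))]@(R@T[:3,:3]).T; o=np.array(s["tool_pos"])+R@T[:3,3]
    return o+d*((z-o[2])/d[:,2])[:,None]
def centroid(m):
    n,l,st,ce=cv2.connectedComponentsWithStats(m.astype(np.uint8)); i=1+np.argmax(st[1:,4]); return ce[i],st[i]
def analyse(s,c,box,zred=64):
    f=c["frame"].astype(int); m=np.zeros(f.shape[:2],bool);x0,y0,x1,y1=box;m[y0:y1,x0:x1]=1
    red=m&(f[...,0]>110)&(f[...,1]<70)&(f[...,2]<70); blk=m&(f.max(2)<38)
    return red,blk
E
python3 - <<'E'
import pickle,numpy as np
from h import *
s,c=pickle.load(open("w1.pkl","rb"))
red,blk=analyse(s,c,(305,90,350,140))
rc,rs=centroid(red);bc,bs=centroid(blk);print(rc,rs,bc,bs)
f=c["frame"]
g=cv2.cvtColor(f,cv2.COLOR_RGB2GRAY)
print("ptr",ray(s,c,[rc],64),"handle mid",ray(s,c,[bc],112))
# rim points by depth
h,w=g.shape;u,v=np.meshgrid(np.arange(w),np.arange(h));sel=(u>270)&(u<380)&(v>110)&(v<222)
px=np.stack([u[sel],v[sel]],1);n=cv2.undistortPoints(px.astype(np.float32).reshape(-1,1,2),c["intrinsics"],c["distortion"]).reshape(-1,2)
X=np.c_[n,np.ones(len(n))]*c["depth"][sel][:,None];T=c["T_tool_cam"];wq,x,y,k=s["tool_rot"];R=Ro.from_quat([x,y,k,wq]).as_matrix()
W=(X@T[:3,:3].T+T[:3,3])@R.T+s["tool_pos"]
from scipy.optimize import least_squares
Q=W[(abs(W[:,2]-75)<5)]
r=least_squares(lambda p:np.hypot(Q[:,0]-p[0],Q[:,1]-p[1])-62,[517,-150],loss="soft_l1",f_scale=3).x
print("axis",r,len(Q),np.percentile(np.hypot(*(Q[:,:2]-r).T),[5,50,95]))
H=W[(W[:,2]>105)&(W[:,2]<122)];H=H[np.hypot(*(H[:,:2]-r).T)<90];print("handle",len(H),H.mean(0),H.std(0))
print("hub",ray(s,c,[(324,172)],75))
E
```

```text
[325.76056338 106.94366197] [323 102   7  11  71] [322.24011299 126.48870056] [305 117  34  23 354]
ptr [[555.88604114 -72.6780433   64.        ]] handle mid [[542.32072246 -92.02891538 112.        ]]
axis [ 519.62698947 -148.34601512] 3311 [11.83498152 59.25346238 67.01606447]
handle 259 [545.90331982 -92.75228039 113.40533445] [5.35989806 5.30782991 2.21606178]
hub [[ 519.19641671 -149.80152249   75.        ]]
```

The checks agree. The axis is at (519.5,-149), and the handle is 61.5 mm out at 64.6°. The pointer is 84.6 mm out at 64.5°. Now I'll push with closed fingers along the circle.

```bash
cat >>h.py <<'E'
C=np.array([519.5,-149.]);A0=64.5
def P3(deg,z,r=62): return [C[0]+r*np.cos(np.radians(deg)),C[1]+r*np.sin(np.radians(deg)),z]
def quat(d): p=np.radians(d)/2; return [0,np.cos(p),np.sin(p),0]
E
python3 - <<'E'
from workcell import arm
from h import *
Q=quat(A0+90); Z=114
for a in range(0,360,20): assert arm.inverse_kinematics(P3(a,Z),Q) is not None
arm.goto(P3(A0+36,230),Q)
if arm.servo_line(P3(A0+36,Z),v=80,f_stop=8): print("hit descending",arm.read_state()["tool_pos"]); raise SystemExit
f0=np.array(arm.read_state()["force"]);log=[]
for a in np.append(np.arange(28,-330,-8),-360+20):
    hit=arm.servo_line(P3(A0+a,Z),v=45,f_stop=14)
    s=arm.read_state();log.append((int(a),*np.round(np.array(s["force"])-f0,1)))
    if hit: print("STOP",a);break
print(*log,sep="\n");print(s["time_s"],s["tool_pos"])
E
```

```text
(28, np.float64(-1.2), np.float64(-0.1), np.float64(-0.1))
(20, np.float64(-1.8), np.float64(0.1), np.float64(-0.5))
(12, np.float64(-1.6), np.float64(-0.7), np.float64(0.5))
(4, np.float64(-1.0), np.float64(-0.8), np.float64(-0.7))
(-4, np.float64(-1.4), np.float64(-0.7), np.float64(0.2))
(-12, np.float64(-0.5), np.float64(0.2), np.float64(-0.8))
(-20, np.float64(-1.4), np.float64(-0.3), np.float64(-0.8))
(-28, np.float64(-1.7), np.float64(0.5), np.float64(-0.7))
(-36, np.float64(-1.5), np.float64(-0.4), np.float64(-1.0))
(-44, np.float64(-0.7), np.float64(-0.3), np.float64(0.3))
(-52, np.float64(-1.3), np.float64(0.1), np.float64(0.2))
(-60, np.float64(-0.3), np.float64(0.7), np.float64(-0.3))
(-68, np.float64(-0.5), np.float64(0.1), np.float64(-0.1))
(-76, np.float64(-1.4), np.float64(0.0), np.float64(-0.2))
(-84, np.float64(-1.6), np.float64(0.8), np.float64(-0.7))
(-92, np.float64(-1.6), np.float64(-0.4), np.float64(-0.1))
(-100, np.float64(-1.5), np.float64(0.1), np.float64(0.0))
(-108, np.float64(-1.6), np.float64(0.6), np.float64(-0.2))
(-116, np.float64(-0.6), np.float64(0.3
[... 992 characters left out ...]
np.float64(-1.5), np.float64(0.6), np.float64(0.0))
(-260, np.float64(-0.9), np.float64(-1.0), np.float64(-1.3))
(-268, np.float64(-1.6), np.float64(0.3), np.float64(0.0))
(-276, np.float64(-1.3), np.float64(0.0), np.float64(-0.1))
(-284, np.float64(-1.6), np.float64(-1.1), np.float64(-0.1))
(-292, np.float64(-0.4), np.float64(0.2), np.float64(-0.7))
(-300, np.float64(-0.8), np.float64(-0.0), np.float64(-0.7))
(-308, np.float64(-0.3), np.float64(0.3), np.float64(-0.6))
(-316, np.float64(-1.6), np.float64(0.1), np.float64(0.4))
(-324, np.float64(-1.4), np.float64(-0.1), np.float64(-0.6))
(-340, np.float64(-1.0), np.float64(0.2), np.float64(-0.1))
23.35 [525.95185777 -87.36568651 113.95770947]
```

The force shows no rotating component, so the handle may not have followed the fingers. I'll look before going on.

```bash
python3 - <<'E'
from workcell import arm
import cv2,pickle
c=arm.read_camera("scene");pickle.dump(c,open("s2.pkl","wb"))
cv2.imwrite("pics/s2.png",cv2.resize(c["frame"][120:320,240:440,::-1],(600,600),interpolation=cv2.INTER_CUBIC))
E
```

```text
(no output)
```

View pics/s2.png

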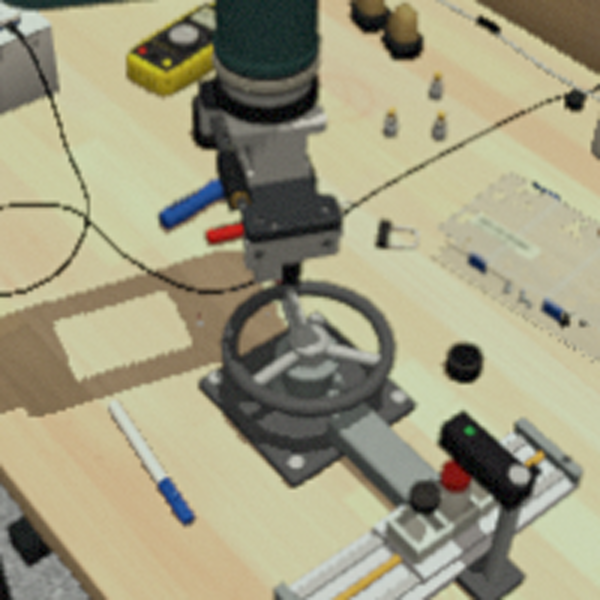

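It worked. The red cap at crop (455,475) now sits at the reader head, and the handle is back near its start. I'll back off, lift, and measure from the same wrist pose as before.

```bash
cat >look.py <<'E'
from workcell import arm
from h import *
import pickle,sys
arm.servo_line(P3(A0+32,114),v=60);arm.servo_line(P3(A0+32,240),v=150)
arm.goto([517,-150,330],quat(66));arm.dwell(.3)
s=arm.read_state();c=arm.read_camera("wrist");pickle.dump((s,c),open("w2.pkl","wb"))
cv2.imwrite("pics/"+sys.argv[1],c["frame"][60:260,220:460,::-1].repeat(3,0).repeat(3,1)[:600,:720])
red,blk=analyse(s,c,(305,90,350,140));rc,_=centroid(red);bc,bs=centroid(blk)
p=ray(s,c,[rc],64)[0,:2]-C;h=ray(s,c,[bc],112)[0,:2]-C
print(s["time_s"],rc,bc,bs,np.hypot(*p),np.hypot(*h),np.degrees(np.arctan2(p[1],p[0])),np.degrees(np.arctan2(h[1],h[0])))
E
python3 look.py w2.png
```

```text
26.35 [325.68055556 106.79166667] [322.67919075 126.23121387] [305 117  35  19 346] 84.50030193230567 61.42838532494241 64.630585751448 67.73989295327195
```

View pics/w2.png

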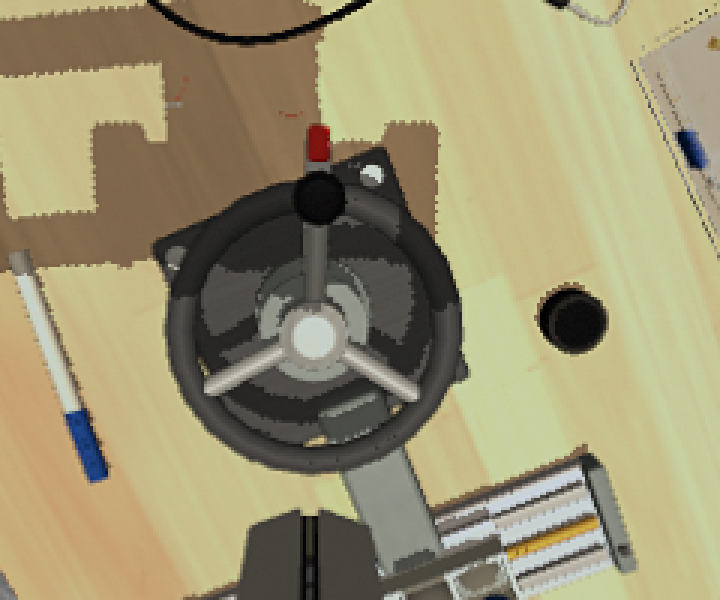

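The handle top is at about px (326.5,126.7), against (326,126.5) before, in line with the red pointer at (325.7,106.8). The hand is clear and the loupe and marker look undisturbed, so I'm handing in.

```bash
python3 -c "
from workcell import arm
print(arm.close_job())"
```

```text
the job is handed in; nothing more can be done
None
```

I pushed the wheel one full clockwise turn. The last pictures show the handle back at the red pointer and the red-capped vial at the reader head; the hand is clear and the job is handed in, but no verdict was returned.

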